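# Draw a steering link out from under the tray's end hoods

### The arm

A 6-joint arm with a two-finger parallel gripper is mounted at the origin on the work surface. World frame = base frame: x ahead of the robot, y to its left, z up, the work surface at z = 0. Lengths are in m, angles in rad, forces in N, time in s.
With the tool pointing down it reaches from about 0.325 to 0.9 m from the base axis. Payload 6.1 kg.
Tool frame: the origin (TCP) lies on the centre line of the jaws, within the pads' length; the fingertips stand 8 mm ahead of it and the grasp point (between the pads) lies 11 mm behind it; z points along the fingers, y is the line along which they close (so a half turn about z gives the same grasp; the last joint's range is limited). The gripper opens to 87 mm and grips with 3 to 60 N. Pads are 19 mm wide; open, the fingers measure 117 mm over their backs; the gripper's body (75 mm by 190 mm) begins 51 mm behind the grasp point.
Start: joints at [-1.438, 0.22, 1.526, -0, 1.395, -0.126], TCP at [0.16, -0.604, 0.231] pointing down, gripper open.
Joint ranges: [-2.98, 2.98], [-0.91, 2.08], [0.09, 2.57], [-1.24, 4.39], [0.2, 2.65], [-2.68, 2.68]. Speed limits (rad/s): [2.57, 2.57, 3.01, 3.14, 3.14, 3.14].

### API

Orientations are given as a rotation vector (axis times angle).
In Python, from workcell import env gives the robot as it stands.
- The arm moves only by the tool move_arm, never from a script. Its argument "increments" is a list of rows, each an object with "dp": the shift along the world's x, y, z in units of 0.075 m (1.0 is 0.075 m), a list of three; "rot": the turn, a rotation vector about the world's x, y, z in units of 90 degrees (1.0 is 90 degrees), a list of three; "jaw": the closure, from -1 (fully open) to 1 (shut). A call has 1 to 5 rows; each row shifts and turns the commanded pose from where the row before left it; what a row does not reach is not made up. A row lasts 1/10 s, in which the tool goes at most 50 mm and 8.59 degrees, less where a joint would pass 70% of its speed; a pose out of reach is approached as far as the arm can. A call with a number of a shift or a turn outside -1 to 1 is refused whole. A call with a gripper value outside its range is refused whole. The fingers move at their own pace and stop on an object; "grip_force" is the grip in N (left out, the last holds). Time passes only in rows, so rows that do not move let the fingers close. It gives the time, the measured TCP pose, the force, the opening and the grip force at its end, in the units of the state.
- env.get_obs(): the state, without advancing time (a new reading comes with each control period).
- env.grab_frame(name): name is "scene" or "top"; returns the picture (384x512x3 uint8, blue, green, red); there is no depth.
- env.camera_params(name): a dict with "K" (3x3 intrinsics, pixels), "origin" and "rotation" of the camera in the world. Camera axes: x right, y down, z forward; pixel columns grow to the right and rows downward; lengths in m; the calibration is good to about 2 mm. A picture is of the moment at which its call begins. camera_params takes no time and is no camera call.
- env.close_job(): hands the job in; it is judged then, once.
The state is a dict: "time_s": time; "joints": joint angles; "joint_velocities": joint speeds; "tau": joint torques, N m; "eef_pos": TCP position; "ee_rot": TCP orientation; "contact_force": force on the tool from outside, world axes, zero at the start; "wrist_torque": the same for the moment, N m; "width": finger opening in m; "grip_force": force on a finger pad.
Only numpy, scipy, OpenCV 4.12 (cv2) and the standard library are available. Lean on these libraries where they do the work, as an engineer would, in place of code of your own. Each camera call takes 0.05 s, during which the arm holds its last target. There are 200 camera calls.

### The job

A steel steering link lies in the transit tray on the parts bench, both of its ends tucked under the tray's covered ends, so it cannot be lifted straight out. Ease it out without jamming or forcing it: tuck it back under the long hood, tilt its other end up over the small-parts trough, and draw it out diagonally through the opening. Finish while still holding it in the gripper, still and roughly level above the tray, a good hand's width (10 cm) higher than the top of the trough, and leave the can, the carton and the bearing ring where they are.

Things in the scene. Friction and masses are not known exactly. Their poses are not given: they have to be found in the camera images.
- tray: grey sheet-steel transit tray, screwed to the bench. Origin: at bench height under the centre of its opening; x along the tray, z up. Inside: a channel from x = -175 to +145 mm, y = -65 to +65, flat rubber floor at z = 14; walls 4 mm thick, 66 high. The top is open over the full width from x = -105 to +105 mm only, both ends are covered. Only the link lies in the channel
- tray_hood (a point): middle of the inner edge of the tray's long hood, on its top face: tray x = -105 mm, y = 0, z = 66. The hood is a flat 4 mm sheet (underside z = 62) from here to the -x end wall: 70 mm deep inside, nothing on top
- tray_trough (a point): middle of the inner rim of the small-parts trough (holding nuts and bolts): tray x = +105 mm, y = 0, z = 110. The trough, as wide as the tray, stands from x = 105 to 149 on the short cover of the +x end; the cover's underside is at z = 62, only 40 mm deep inside to the end wall
- link: loose steel steering link: bright round tube, 20 mm diameter, 180 long, with a thinner shank and a flat eye (24 across, 12 thick) at each end; 260 mm overall, 175 to 350 g. Origin: mid-length on the axis (centre of mass); x along it, +x to the trough. It starts on the tray floor (axis at z = 24), nearly along the tray, within 20 mm of its mid-line, both ends under the covers
- link_end_hood (a point): centre of the link's eye at the long-hood end, 118 mm from the link's origin along -x; the tip is 12 mm further
- link_end_trough (a point): centre of the link's eye at the trough end, 118 mm from the link's origin along +x; the tip is 12 mm further
- can: bystander: metal can standing on the bench, 66 mm in diameter, 100 mm high; origin at the centre of its underside
- carton: bystander: cardboard carton on the bench, 110 x 80 x 55 mm (x, y, z); origin at the centre of its underside
- bearing: bystander: steel bearing ring lying flat on the bench, 80 mm across, 22 mm high; origin at the centre of its underside

How it is judged:
By the outcome, as a careful person would: the job done as asked, in the order asked, and still so for the second after the job is handed in, while the arm keeps its last pose, push and grip.
It also fails if it takes over 40 s, if anything falls off the work surface, if the arm or the gripper's body presses on something with over 40 N, if the wrist force passes 120 N, or if a joint passes its speed limit or range.

## Working session

There is one attempt and no reset: what is moved stays moved. The work goes in short steps, Python scripts to look and compute and a tool call to move; the robot and the scene stay as the last step left them, time stands still between calls to the robot, and variables do not carry over. Pictures are saved under pics/ and viewed, at most 10 in all, crops included, and the job is handed in when it is done.

Besides the shell and the picture viewer there is one more tool, called after "Emit:" by a JSON object that holds its "fn" and its "kwargs". move_arm: Moves the arm, as the interface text tells. Its arguments: {"type":"object","properties":{"increments":{"type":"array","items":{"type":"object","properties":{"dp":{"type":"array","items":{"type":"number"}},"rot":{"type":"array","items":{"type":"number"}},"jaw":{"type":"number"}}}},"grip_force":{"type":"number"}},"required":["increments"]}

```bash
ls; mkdir -p pics; python3 - <<'E'
from workcell import env
import cv2
for n in("scene","top"):
    cv2.imwrite(f"pics/{n}0.png",env.grab_frame(n)); p=env.camera_params(n); print(n,p)
print(env.get_obs())
E
```

```text
pics
scene {'K': array([[495.23185605,   0.        , 253.84126429],
       [  0.        , 495.23185605, 189.79106716],
       [  0.        ,   0.        ,   1.        ]]), 'origin': array([ 1.33557657, -0.19521929,  1.19488551]), 'rotation': array([-2.01208083, -1.6450948 ,  0.52835951])}
top {'K': array([[351.38795063,   0.        , 256.24295423],
       [  0.        , 351.38795063, 194.30079654],
       [  0.        ,   0.        ,   1.        ]]), 'origin': array([ 0.47054118, -0.01247514,  1.26572126]), 'rotation': array([-2.20062199,  2.15732497, -0.10051182])}
{'time_s': 0.1, 'joints': array([-1.43809475e+00,  2.21173649e-01,  1.52751053e+00,  4.18237139e-06,
        1.39472745e+00, -1.26044225e-01]), 'joint_velocities': array([-0.00092221, -0.00166407, -0.00124819,  0.00027502, -0.00055232,
       -0.00021922]), 'tau': array([ 1.06990956e-03, -4.95947742e+01, -3.88517690e+01,  7.00143934e-02,
        5.16297366e-02, -5.10982727e-05]), 'eef_pos': array([ 0.15987402, -0.6036245 ,  0.22952299]), 'ee_rot': array([-3.11353471e+00, -4.05068314e-01,  3.04205257e-06]), 'contact_force': array([-0.21324601,  0.26208872,  0.40961511]), 'wrist_torque': array([0.02181379, 0.02178948, 0.03896114]), 'grip_force': 0.0, 'width': 0.08668476327973347}
```

View pics/top0.png

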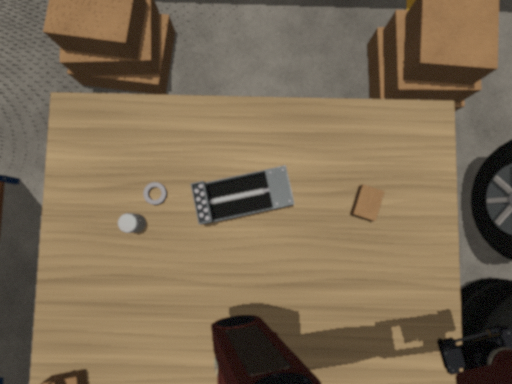

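View pics/scene0.png

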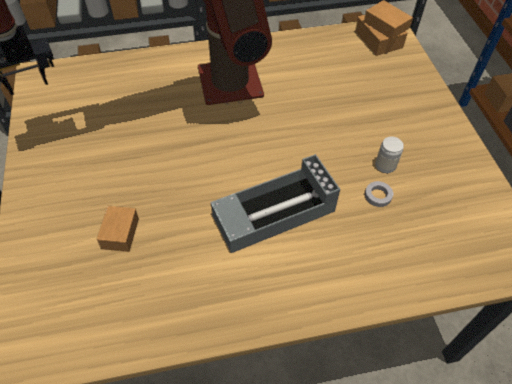

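The top view shows the tray at about (243,196): the trough is at its left end (203,204), the hood at its right (281,188), and the bright link runs between them. The can (129,223) and ring (155,193) are to the left, and the carton (368,202) to the right. In the scene view the tray is at about (275,205). I'll zoom in next.

```bash
python3 - <<'E'
import cv2,numpy as np
a=cv2.imread("pics/top0.png")[160:232,184:300]; b=cv2.imread("pics/scene0.png")[150:255,205:345]
a=cv2.resize(a,None,fx=5,fy=5,interpolation=cv2.INTER_CUBIC); b=cv2.resize(b,None,fx=4,fy=4,interpolation=cv2.INTER_CUBIC)
cv2.imwrite("pics/tc.png",a);cv2.imwrite("pics/sc.png",b)
E
```

```text
(no output)
```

View pics/tc.png

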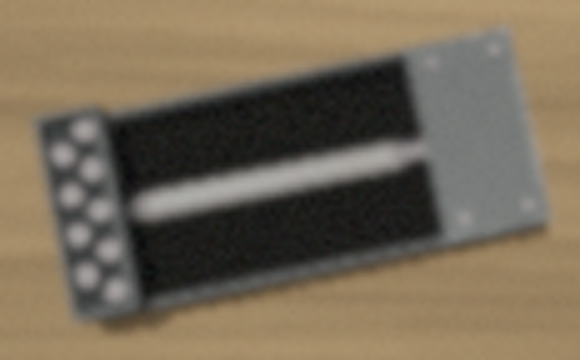

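View pics/sc.png

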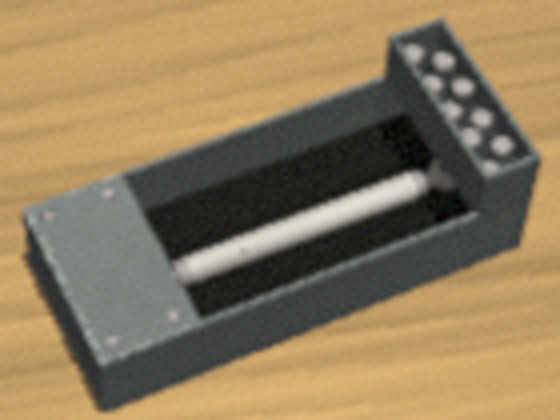

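The crops show the hood and trough corners clearly. In the top crop the tube's hood end is near (400,155), and in the scene crop its trough end is near (422,180).

```bash
cat > h.py <<'E'
import numpy as np,cv2
from scipy.spatial.transform import Rotation as R
from workcell import env
def ray(n,p,z):
    c=env.camera_params(n); d=R.from_rotvec(c["rotation"]).apply(np.linalg.solve(c["K"],[p[0],p[1],1])); o=c["origin"]
    return o+d*(z-o[2])/d[2]
def full(p,f,off): return (np.array(p)+.5)/f-.5+off
def ct(p): return full(p,5,[184,160])
def cs(p): return full(p,4,[205,150])
E
python3 - <<'E'
from h import *
m=[];w=[]
T=[((406,52),-105,-69,66),((510,28),-179,-69,66),((548,228),-179,69,66),((440,238),-105,69,66),
((38,120),149,-69,110),((76,320),149,69,110),((143,305),105,69,110),((108,105),105,-69,110)]
S=[((25,213),-179,69,66),((105,362),-179,-69,66),((127,180),-105,69,66),((205,318),-105,-69,66),
((443,20),149,69,110),((540,158),149,-69,110),((390,38),105,69,110),((487,170),105,-69,110)]
def fit(m,w):
    m=np.array(m);w=np.array(w);mm=m.mean(0);wm=w.mean(0)
    H=((m-mm)[:,0]+1j*(m-mm)[:,1]).conj()@((w-wm)[:,0]+1j*(w-wm)[:,1]); a=np.angle(H)
    Rm=np.array([[np.cos(a),-np.sin(a)],[np.sin(a),np.cos(a)]]); t=wm-Rm@mm
    print(np.degrees(a).round(2),t.round(4)); print(((w-m@Rm.T-t)@Rm*1000).round(1).tolist()); return Rm,t,a
mt=[(a[1]/1e3,a[2]/1e3) for a in T];wt=[ray("top",ct(a[0]),a[3]/1e3)[:2] for a in T]
ms=[(a[1]/1e3,a[2]/1e3) for a in S];ws=[ray("scene",cs(a[0]),a[3]/1e3)[:2] for a in S]
fit(mt,wt);fit(ms,ws);Rm,t,a=fit(mt+ms,wt+ws)
for n,f,p in [("top",ct,(138,205)),("top",ct,(270,178)),("top",ct,(400,156)),("scene",cs,(190,265)),("scene",cs,(300,224)),("scene",cs,(422,180))]:
    q=ray(n,f(p),.024)[:2]; print(n,q.round(4),((q-t)@Rm*1000).round(1))
for n,p,z in [("can",(128,222),.1),("ring",(155,193),.022),("carton",(369,202),.055)]: print(n,ray("top",p,z).round(3))
E
```

```text
102.88 [0.5712 0.0409]
[[1.2, 1.3], [1.4, -0.5], [5.1, 2.0], [4.9, -6.3], [-2.4, 2.9], [-1.9, -0.6], [-2.7, -1.2], [-5.6, 2.5]]
103.88 [0.5728 0.0425]
[[-0.3, -2.3], [1.6, 3.5], [1.1, -6.8], [1.6, 6.0], [-2.5, -3.7], [-3.5, -0.5], [-0.9, -2.3], [2.8, 6.1]]
103.38 [0.572  0.0417]
[[0.0, 3.2], [0.2, 2.0], [5.1, 4.5], [4.8, -4.5], [-3.5, 2.6], [-1.9, -0.9], [-2.7, -1.2], [-6.7, 2.6], [-0.2, -4.9], [2.8, 1.0], [1.2, -8.7], [2.8, 4.1], [-2.4, -3.5], [-2.3, -0.2], [-0.9, -2.4], [3.9, 6.1]]
top [0.5537 0.1415] [101.3  -5.3]
top [0.5748 0.0485] [ 6.  -4.3]
top [ 0.5923 -0.0434] [-87.5  -0. ]
scene [ 0.5887 -0.0385] [-81.9   2.3]
scene [0.5699 0.0456] [4.2 1.1]
scene [0.5497 0.1416] [102.3  -1.4]
can [0.472 0.404 0.1  ]
ring [0.577 0.342 0.022]
carton [ 0.558 -0.408  0.055]
```

Emit:
{"fn": "move_arm", "kwargs": {"increments": [{"dp": [0.343,0.545,0],"rot": [0,0,0.061],"jaw": -0.3},{"dp": [0.343,0.545,0],"rot": [0,0,0.061],"jaw": -0.3},{"dp": [0.343,0.545,0],"rot": [0,0,0.061],"jaw": -0.3},{"dp": [0.343,0.545,0],"rot": [0,0,0.061],"jaw": -0.3},{"dp": [0.343,0.545,0],"rot": [0,0,0.061],"jaw": -0.3}], "grip_force": 30}}

```text
time_s: 0.6
eef_pos: [0.2891, -0.3978, 0.23]
ee_rot: [-2.928, -1.138, -0.0]
contact_force: [0.8, -1.4, 0.3]
width: 0.0591
grip_force: 0.0
```

Emit:
{"fn": "move_arm", "kwargs": {"increments": [{"dp": [0.343,0.545,0],"rot": [0,0,0.061],"jaw": -0.3},{"dp": [0.343,0.545,0],"rot": [0,0,0.061],"jaw": -0.3},{"dp": [0.343,0.545,0],"rot": [0,0,0.061],"jaw": -0.3},{"dp": [0.343,0.545,0],"rot": [0,0,0.061],"jaw": -0.3},{"dp": [0.343,0.545,0],"rot": [0,0,0.061],"jaw": -0.3}]}}

```text
time_s: 1.1
eef_pos: [0.4177, -0.1935, 0.2304]
ee_rot: [2.574, 1.801, 0.0]
contact_force: [0.0, -0.8, 0.1]
width: 0.0565
grip_force: 0.0
```

Emit:
{"fn": "move_arm", "kwargs": {"increments": [{"dp": [0.343,0.545,0],"rot": [0,0,0.061],"jaw": -0.3},{"dp": [0.343,0.545,0],"rot": [0,0,0.061],"jaw": -0.3},{"dp": [0.343,0.545,0],"rot": [0,0,0.061],"jaw": -0.3},{"dp": [0.343,0.545,0],"rot": [0,0,0.061],"jaw": -0.3},{"dp": [0.343,0.545,0],"rot": [0,0,0.061],"jaw": -0.3}]}}

```text
time_s: 1.6
eef_pos: [0.5463, 0.011, 0.2302]
ee_rot: [-2.073, -2.36, 0.0]
contact_force: [0.5, -0.6, -0.4]
width: 0.0564
grip_force: 0.0
```

Emit:
{"fn": "move_arm", "kwargs": {"increments": [{"dp": [0.343,0.52,0],"rot": [0,0,0.056],"jaw": -0.3},{"dp": [0,0,-0.5],"rot": [0,0,0],"jaw": -0.3},{"dp": [0,0,-0.3],"rot": [0,0,0],"jaw": -0.3},{"dp": [0,0,0],"rot": [0,0,0],"jaw": -0.3}]}}

```text
time_s: 2.0
eef_pos: [0.5684, 0.0487, 0.1658]
ee_rot: [-1.967, -2.441, 0.008]
contact_force: [-0.7, -0.5, -1.2]
width: 0.0569
grip_force: 0.0
```

```bash
python3 - <<'E'
from h import *
o=env.get_obs();print(o["eef_pos"],o["joints"].round(3));r=R.from_rotvec(o["ee_rot"]).as_matrix();print(np.degrees(np.arctan2(r[1,1],r[0,1])))
a=env.grab_frame("scene")[100:255,195:355];b=env.grab_frame("top")[160:232,184:300]
a=cv2.resize(a,None,fx=3,fy=3,interpolation=cv2.INTER_CUBIC);b=cv2.resize(b,(320,199),interpolation=cv2.INTER_CUBIC)
b=cv2.copyMakeBorder(b,0,len(a)-len(b),0,0,0);cv2.imwrite("pics/p3.png",np.hstack([a,b]))
E
```

```text
[0.56836799 0.04868172 0.16577768] [-0.053  0.153  1.729 -0.     1.269 -0.267]
12.277503136840261
```

View pics/p3.png

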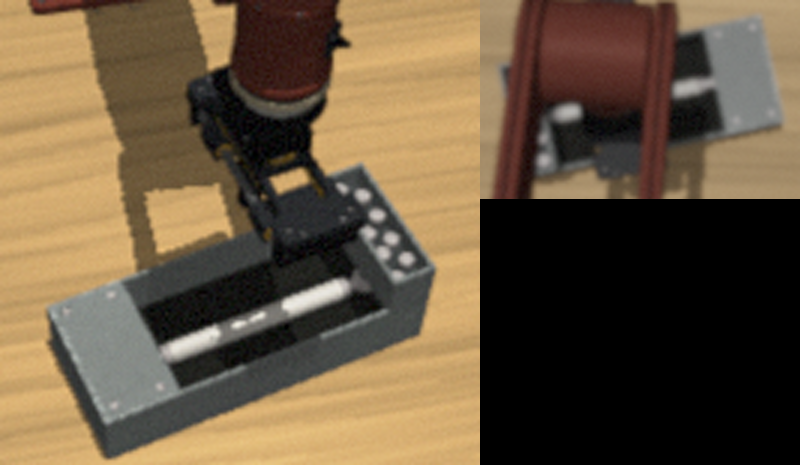

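The gripper is over the opening, in line with the link, with the fingers straddling it. The trough is to its right at about (385,235) in the picture. Next I descend.

Emit:
{"fn": "move_arm", "kwargs": {"increments": [{"dp": [0.04,0,-0.5],"rot": [0,0,0],"jaw": -0.3},{"dp": [0,0,-0.5],"rot": [0,0,0],"jaw": -0.3},{"dp": [0,0,-0.4],"rot": [0,0,0],"jaw": -0.3},{"dp": [0,0,-0.2],"rot": [0,0,0],"jaw": -0.3},{"dp": [0,0,0],"rot": [0,0,0],"jaw": -0.3}]}}

```text
time_s: 2.6
eef_pos: [0.5738, 0.0476, 0.0497]
ee_rot: [-1.972, -2.443, 0.002]
contact_force: [-0.1, -0.7, 0.3]
width: 0.0564
grip_force: 0.0
```

Emit:
{"fn": "move_arm", "kwargs": {"increments": [{"dp": [0,0,-0.2],"rot": [0,0,0],"jaw": -0.3},{"dp": [0,0,-0.13],"rot": [0,0,0],"jaw": -0.3},{"dp": [0,0,0],"rot": [0,0,0],"jaw": -0.3},{"dp": [0,0,0],"rot": [0,0,0],"jaw": 0.2},{"dp": [0,0,0],"rot": [0,0,0],"jaw": 0.4}]}}

```text
time_s: 3.1
eef_pos: [0.5751, 0.048, 0.0265]
ee_rot: [1.972, 2.445, 0.001]
contact_force: [0.6, 0.1, -0.8]
width: 0.0474
grip_force: 0.0
```

Emit:
{"fn": "move_arm", "kwargs": {"increments": [{"dp": [0,0,0],"rot": [0,0,0],"jaw": 0.5},{"dp": [0,0,0],"rot": [0,0,0],"jaw": 0.6},{"dp": [0,0,0],"rot": [0,0,0],"jaw": 1},{"dp": [0,0,0],"rot": [0,0,0],"jaw": 1},{"dp": [0,0,0],"rot": [0,0,0],"jaw": 1}]}}

```text
time_s: 3.6
eef_pos: [0.5745, 0.0479, 0.0259]
ee_rot: [-1.972, -2.445, 0.0]
contact_force: [-0.5, 0.3, 0.4]
width: 0.0189
grip_force: 30.0
```

Emit:
{"fn": "move_arm", "kwargs": {"increments": [{"dp": [0,0,0.04],"rot": [0,0,0],"jaw": 1},{"dp": [0,0,0.04],"rot": [0,0,0],"jaw": 1},{"dp": [0,0,0],"rot": [0,0,0],"jaw": 1}]}}

```text
time_s: 3.9
eef_pos: [0.5747, 0.0479, 0.032]
ee_rot: [1.972, 2.445, 0.0]
contact_force: [-0.1, -0.1, -2.8]
width: 0.0189
grip_force: 30.0
```

```bash
python3 - <<'E'
from h import *
o=env.get_obs();print(o["eef_pos"],o["contact_force"],o["wrist_torque"])
a=env.grab_frame("scene")[150:255,205:345];b=env.grab_frame("top")[160:232,184:300]
cv2.imwrite("pics/s4.png",cv2.resize(a,None,fx=4,fy=4,interpolation=cv2.INTER_CUBIC))
E
```

```text
[0.57467369 0.04794329 0.03202788] [-0.1258011  -0.07532153 -2.77101896] [-0.02184793 -0.17453128  0.02040208]
```

View pics/s4.png

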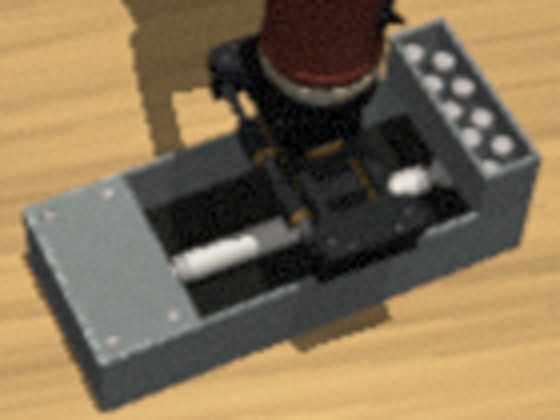

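The link is held, lifted about 6 mm and weighs about 2.8 N. Its trough end shows at about (428,172), and its hood end is under the hood edge at about (180,262). I'll tuck it back 44 mm along the tray.

Emit:
{"fn": "move_arm", "kwargs": {"increments": [{"dp": [0.034,-0.143,0],"rot": [0,0,0],"jaw": 1},{"dp": [0.034,-0.143,0],"rot": [0,0,0],"jaw": 1},{"dp": [0.034,-0.143,0],"rot": [0,0,0],"jaw": 1},{"dp": [0.033,-0.142,0],"rot": [0,0,0],"jaw": 1},{"dp": [0,0,0],"rot": [0,0,0],"jaw": 1}]}}

```text
time_s: 4.5
eef_pos: [0.5853, 0.0031, 0.0319]
ee_rot: [1.974, 2.443, -0.0]
contact_force: [-0.8, -0.2, -3.7]
width: 0.019
grip_force: 30.0
```

```bash
python3 - <<'E'
from h import *
o=env.get_obs();print(o["eef_pos"],o["contact_force"],o["wrist_torque"])
a=env.grab_frame("scene")[150:255,205:345];b=env.grab_frame("top")[160:232,184:300]
a=cv2.resize(a,None,fx=3,fy=3,interpolation=cv2.INTER_CUBIC);b=cv2.resize(b,(350,217),interpolation=cv2.INTER_CUBIC)
b=cv2.copyMakeBorder(b,0,len(a)-len(b),0,0,0);cv2.imwrite("pics/p5.png",np.hstack([a,b]))
E
```

```text
[0.58528359 0.00309661 0.03193066] [-0.7627078  -0.21752262 -3.68499443] [ 0.03096638 -0.11241637  0.00972283]
```

View pics/p5.png

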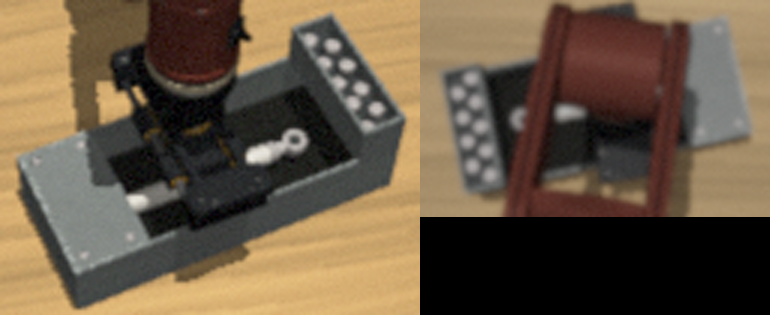

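The trough-end eye is now clear of its cover: (293,142) in the left panel, (99,118) in the right. I'll work out its position.

```bash
python3 - <<'E'
from h import *
a=np.radians(103.4);Rm=np.array([[np.cos(a),-np.sin(a)],[np.sin(a),np.cos(a)]]);t=np.array([.572,.0417])
f=lambda q:((q[:2]-t)@Rm*1000).round(1)
print(f(ray("scene",full((293,142),3,[205,150]),.03)),f(ray("top",full((99,118),3.017,[184,160]),.03)),f(np.array([.5853,.0031])))
E
```

```text
[75.2 -2.9] [81.2 -7.1] [-40.6  -4. ]
```

Emit:
{"fn": "move_arm", "kwargs": {"increments": [{"dp": [0.004,-0.012,0.105],"rot": [0.0456,0.01,0],"jaw": 1},{"dp": [0.004,-0.012,0.105],"rot": [0.0456,0.01,0],"jaw": 1},{"dp": [0.004,-0.016,0.105],"rot": [0.0456,0.01,0],"jaw": 1},{"dp": [0,0,0],"rot": [0,0,0],"jaw": 1}]}}

```text
time_s: 5.0
eef_pos: [0.5868, 0.0005, 0.0563]
ee_rot: [-1.864, -2.306, -0.207]
contact_force: [-0.3, -0.1, -3.7]
width: 0.0189
grip_force: 30.0
```

Emit:
{"fn": "move_arm", "kwargs": {"increments": [{"dp": [0.004,-0.02,0.105],"rot": [0.0456,0.01,0],"jaw": 1},{"dp": [0.004,-0.02,0.1],"rot": [0.0456,0.01,0],"jaw": 1},{"dp": [0,0,0],"rot": [0,0,0],"jaw": 1}]}}

```text
time_s: 5.3
eef_pos: [0.5866, -0.002, 0.0706]
ee_rot: [-1.784, -2.208, -0.328]
contact_force: [0.0, 0.2, -2.3]
width: 0.0192
grip_force: 30.0
```

```bash
python3 - <<'E'
from h import *
o=env.get_obs();p=o["eef_pos"];print(p,o["contact_force"],o["wrist_torque"])
r=R.from_rotvec(o["ee_rot"]).as_matrix();print(r.round(3))
a=np.radians(103.4);Rm=np.array([[np.cos(a),-np.sin(a)],[np.sin(a),np.cos(a)]]);t=np.array([.572,.0417]);print((p[:2]-t)@Rm)
a=env.grab_frame("scene")[130:255,205:345];b=env.grab_frame("top")[160:232,184:300]
a=cv2.resize(a,None,fx=3,fy=3,interpolation=cv2.INTER_CUBIC);b=cv2.resize(b,(350,217),interpolation=cv2.INTER_CUBIC)
b=cv2.copyMakeBorder(b,0,len(a)-len(b),0,0,0);cv2.imwrite("pics/p6.png",np.hstack([a,b]))
E
```

```text
[ 0.58660047 -0.0020414   0.07057058] [ 0.03372737  0.17981922 -2.3158935 ] [-0.47119029 -0.20093291 -0.04694649]
[[-0.196  0.978 -0.076]
 [ 0.913  0.21   0.349]
 [ 0.357 -0.001 -0.934]]
[-0.04593421 -0.00406601]
```

View pics/p6.png

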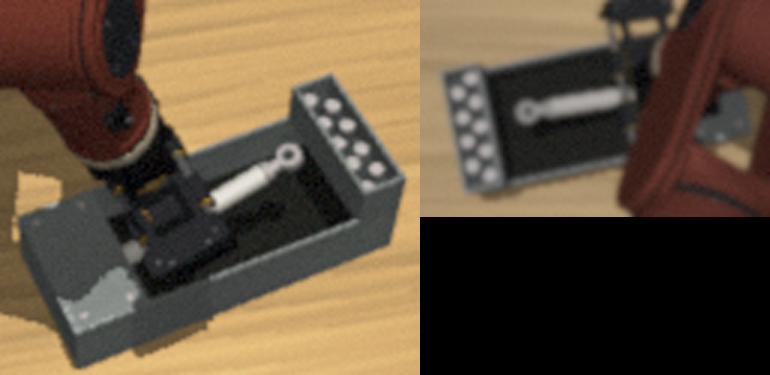

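The link is tilted with its trough end rising, the eye at (290,154) in the left panel and (109,112) in the right. I'll triangulate it to confirm the tilt.

```bash
python3 - <<'E'
from h import *
a=np.radians(103.4);Rm=np.array([[np.cos(a),-np.sin(a)],[np.sin(a),np.cos(a)]]);t=np.array([.572,.0417])
def P(n):
    c=env.camera_params(n);Q=R.from_rotvec(c["rotation"]).as_matrix().T;return c["K"]@np.c_[Q,-Q@c["origin"]]
u=full((290,154),3,[205,130]);v=full((109,112),3.017,[184,160])
X=cv2.triangulatePoints(P("scene"),P("top"),u.reshape(2,1),v.reshape(2,1))[:,0];X=X[:3]/X[3]
print(X,(X[:2]-t)@Rm)
o=[env.get_obs() for _ in range(1)][0];print(o["contact_force"],o["wrist_torque"])
E
```

```text
[0.56104989 0.1036428  0.11414279] [ 0.06279413 -0.00370311]
[ 0.0772566   0.17038846 -3.90730677] [-0.38068667 -0.20090679  0.03242757]
```

Emit:
{"fn": "move_arm", "kwargs": {"increments": [{"dp": [-0.029,0.121,0.047],"rot": [0,0,0],"jaw": 1},{"dp": [-0.029,0.121,0.047],"rot": [0,0,0],"jaw": 1},{"dp": [-0.029,0.121,0.048],"rot": [0,0,0],"jaw": 1},{"dp": [-0.029,0.121,0.048],"rot": [0,0,0],"jaw": 1},{"dp": [0,0,0],"rot": [0,0,0],"jaw": 1}]}}

```text
time_s: 5.9
eef_pos: [0.5773, 0.0372, 0.0859]
ee_rot: [-1.779, -2.21, -0.33]
contact_force: [0.8, 0.8, -3.4]
width: 0.0188
grip_force: 30.0
```

Emit:
{"fn": "move_arm", "kwargs": {"increments": [{"dp": [-0.029,0.121,0.06],"rot": [0,0,0],"jaw": 1},{"dp": [-0.029,0.121,0.06],"rot": [0,0,0],"jaw": 1},{"dp": [-0.029,0.121,0.06],"rot": [0,0,0],"jaw": 1},{"dp": [-0.029,0.121,0.06],"rot": [0,0,0],"jaw": 1},{"dp": [0,0,0],"rot": [0,0,0],"jaw": 1}]}}

```text
time_s: 6.4
eef_pos: [0.5688, 0.073, 0.104]
ee_rot: [-1.78, -2.21, -0.33]
contact_force: [-0.2, 0.2, -3.2]
width: 0.0191
grip_force: 30.0
```

```bash
python3 - <<'E'
from h import *
o=env.get_obs();p=o["eef_pos"];print(p,o["contact_force"],o["wrist_torque"])
a=np.radians(103.4);Rm=np.array([[np.cos(a),-np.sin(a)],[np.sin(a),np.cos(a)]]);t=np.array([.572,.0417]);print((p[:2]-t)@Rm)
a=env.grab_frame("scene")[100:255,205:365];b=env.grab_frame("top")[160:232,184:300]
a=cv2.resize(a,None,fx=2.7,fy=2.7,interpolation=cv2.INTER_CUBIC);b=cv2.resize(b,(350,217),interpolation=cv2.INTER_CUBIC)
b=cv2.copyMakeBorder(b,0,len(a)-len(b),0,0,0);cv2.imwrite("pics/p7.png",np.hstack([a,b]))
E
```

```text
[0.56879447 0.07300146 0.10395584] [-0.18247041  0.18412708 -3.19866034] [-0.43458788 -0.1560857  -0.00268535]
[ 0.03119218 -0.00413579]
```

View pics/p7.png

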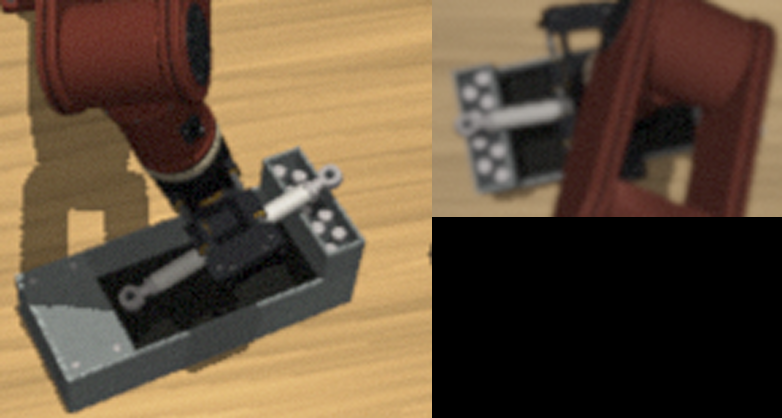

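The hood-end eye is now clear of the hood edge, at (130,296), and the other end passes over the trough. Next I raise it, then level it.

Emit:
{"fn": "move_arm", "kwargs": {"increments": [{"dp": [-0.025,0.1,0.08],"rot": [0,0,0],"jaw": 1},{"dp": [-0.015,0.06,0.2],"rot": [0,0,0],"jaw": 1},{"dp": [0,0,0.4],"rot": [0,0,0],"jaw": 1},{"dp": [0,0,0.4],"rot": [0,0,0],"jaw": 1},{"dp": [0,0,0.4],"rot": [0,0,0],"jaw": 1}]}}

```text
time_s: 7.0
eef_pos: [0.5657, 0.084, 0.2163]
ee_rot: [-1.781, -2.209, -0.33]
contact_force: [1.5, -0.5, -2.7]
width: 0.0192
grip_force: 30.0
```

Emit:
{"fn": "move_arm", "kwargs": {"increments": [{"dp": [0.02,-0.1,0.3],"rot": [-0.057,-0.0125,0],"jaw": 1},{"dp": [0.02,-0.1,0.2],"rot": [-0.057,-0.0125,0],"jaw": 1},{"dp": [0.02,-0.1,0.1],"rot": [-0.057,-0.0125,0],"jaw": 1},{"dp": [0.02,-0.1,0.1],"rot": [-0.057,-0.0125,0],"jaw": 1},{"dp": [0,0,0],"rot": [0,0,0],"jaw": 1}]}}

```text
time_s: 7.5
eef_pos: [0.5723, 0.0553, 0.2697]
ee_rot: [1.967, 2.444, 0.004]
contact_force: [-0.0, -0.2, -2.3]
width: 0.0192
grip_force: 30.0
```

Emit:
{"fn": "move_arm", "kwargs": {"increments": [{"dp": [0,0,0],"rot": [0,0,0],"jaw": 1},{"dp": [0,0,0],"rot": [0,0,0],"jaw": 1},{"dp": [0,0,0],"rot": [0,0,0],"jaw": 1},{"dp": [0,0,0],"rot": [0,0,0],"jaw": 1},{"dp": [0,0,0],"rot": [0,0,0],"jaw": 1}]}}

```text
time_s: 8.0
eef_pos: [0.5717, 0.0533, 0.2661]
ee_rot: [-1.973, -2.444, 0.0]
contact_force: [-0.6, -0.4, -3.0]
width: 0.019
grip_force: 30.0
```

```bash
python3 - <<'E'
from h import *
o=env.get_obs();p=o["eef_pos"];print(p,o["contact_force"],np.abs(o["joint_velocities"]).max());print(R.from_rotvec(o["ee_rot"]).as_matrix().round(3))
a=env.grab_frame("scene")[60:260,180:420];b=env.grab_frame("top")[130:240,100:320]
a=cv2.resize(a,None,fx=2,fy=2,interpolation=cv2.INTER_CUBIC);b=cv2.resize(b,(310,155),interpolation=cv2.INTER_CUBIC)
b=cv2.copyMakeBorder(b,0,len(a)-len(b),0,0,0);cv2.imwrite("pics/p8.png",np.hstack([a,b]))
E
```

```text
[0.57167835 0.05333292 0.26607093] [-0.64574649 -0.44777125 -3.00614354] 0.004195725249813525
[[-0.211  0.978 -0.001]
 [ 0.978  0.211  0.   ]
 [ 0.001 -0.001 -1.   ]]
```

View pics/p8.png

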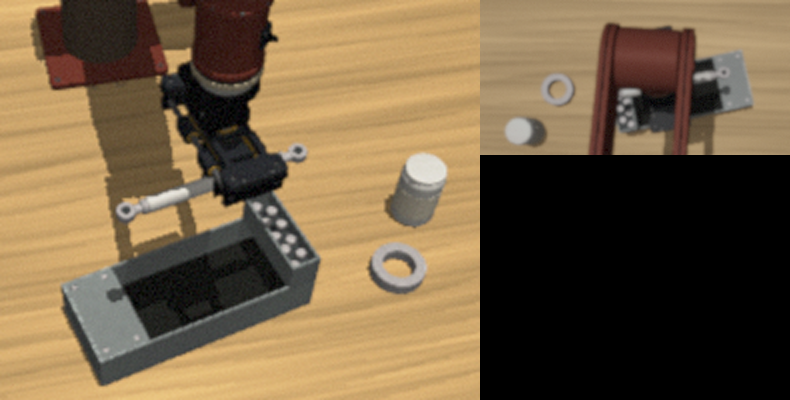

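The link is level and still in the gripper, with its eyes at (127,211) and (298,153). It is about 15 cm above the trough top, the tray is empty, and the can and ring are undisturbed. Handing in.

```bash
python3 -c "
from workcell import env
print(env.close_job())"
```

```text
the job is handed in; nothing more can be done
None
```

I eased the link out of the tray with no sign of jamming or forcing and handed the job in at about 8 s, with the link held level and still about 15 cm above the trough top; the arm stayed well clear of the can, carton and bearing ring.

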